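# Point out the missing cover bolt

### The arm

A 7-joint arm with a two-finger parallel gripper is mounted at the origin on the work surface. World frame = base frame: x ahead of the robot, y to its left, z up, the work surface at z = 0. Lengths are in m, angles in rad, forces in N, time in s.
With the tool pointing down it reaches from about 0.425 to 0.825 m from the base axis. Payload 3.6 kg.
Tool frame: the origin (TCP) lies where the fingers leave the gripper's body, on its centre line; the fingertips stand 73 mm ahead of it and the grasp point (between the pads) lies 54 mm ahead of it; z points along the fingers, y is the line along which they close (so a half turn about z gives the same grasp; the last joint's range is limited). The gripper opens to 85 mm and grips with 20 to 120 N. Pads are 22 mm wide; open, the fingers measure 114 mm over their backs; the gripper's body (76 mm by 85 mm) begins 54 mm behind the grasp point. The pads swing forward as they close: fully open they stand 13 mm farther back than shut.
Start: joints at [1.278, 0.615, -0.013, 1.423, 0.008, 1.103, -0.04], TCP at [0.171, -0.627, 0.304] pointing down, gripper open.
Joint ranges: [-3.12, 3.12], [-0.3, 2.06], [-1.34, 1.32], [0.26, 2.42], [-1.36, 4.5], [0.01, 1.98], [-2.84, 2.84]. Speed limits (rad/s): [2.79, 2.79, 3.14, 3.14, 3.14, 3.14, 3.14].

### API

Orientations are given as a unit quaternion [x, y, z, w].
In Python, from station import arm, snapshot, camera_info, ticket gives the robot as it stands. Calls block until the motion is done:
- arm.movep(position, orientation): joint-space move of the TCP to a pose.
- arm.line_to(position, velocity=0.15, ori=None): straight line of the TCP; ori=None keeps the orientation; velocity is the mean speed in m/s.
- arm.move_j(angles): joint-space move.
- arm.move_gripper(opening, effort=None): opening from 0.0 (shut) to 1.0 (fully open); effort is the grip in N (None keeps the last); returns when the fingers have stopped.
- arm.pause(seconds).
- arm.ik(position, orientation): joint angles nearest the present ones, or None.
- snapshot(name): name is "scene" or "top" or "wrist"; returns the picture (400x640x3 uint8, blue, green, red); there is no depth.
- camera_info(name): a dict with "fx", "fy", "cx", "cy" (pixels), "R" (3x3) and "t" (3): a world point X has camera coordinates R X + t; the wrist camera has in their place "T_tool_cam" (4x4, takes a point from camera to tool coordinates, whose origin is the TCP and whose axes are the flange's). Camera axes: x right, y down, z forward; pixel columns grow to the right and rows downward; lengths in m; the calibration is good to about 2 mm. A picture is of the moment at which its call begins: read the wrist's pose just before it. camera_info takes no time and is no camera call.
A pose or a line that the arm cannot do raises arm.MotionError and nothing moves.
- ticket.finish_job(): hands the job in; it is judged then, once.
Readings, each from a call of its own:
- arm.read_time(): time.
- arm.read_joint_positions(): joint angles.
- arm.read_dq(): joint speeds.
- arm.read_effort(): joint torques, N m.
- arm.read_tool_pos(): TCP position.
- arm.read_eef_rot(): TCP orientation.
- arm.read_ft_force(): force on the tool from outside, world axes, zero at the start.
- arm.read_wrist_torque(): the same for the moment, N m.
- arm.read_opening(): opening from 0.0 (shut) to 1.0 (fully open).
- arm.read_finger_force(): force on a finger pad.
Only numpy, scipy, OpenCV 4.12 (cv2) and the standard library are available. Lean on these libraries where they do the work, as an engineer would, in place of code of your own. Each camera call takes 0.05 s, during which the arm holds its last target. There are 200 camera calls.

### The job

One corner of the blue pump's cover has no bolt. Point it out to the overhead inspection camera: bring the fingertips straight down to about 2 cm above the empty hole, over that corner only and without touching the pump, and keep still there for two seconds; then press the green button fully down and let it go, to log the fault. Do not fit the spare bolt; leave it, the bottle and the wrench where they are.

Things in the scene. Friction and masses are not known exactly. Their poses are not given: they have to be found in the camera images.
- pump: Blue pump, fixed. Origin: centre of its underside on the bench, z up. Square level cover, 150 x 150 mm, top face 116 mm above the origin, sides along x and y; round boss in its middle, 66 mm across, 24 mm high, yellow cap. Two pipe flanges below stick out along +-y to 111 mm. Four bolt places at x, y = +-55 mm: three steel bolts and one empty hole; which varies.
- empty_hole: The empty bolt hole in the cover: a dark hole 14 mm across with a thin bright rim 22 mm across. Origin: centre of its mouth, level with the cover's top face (116 mm above the work surface).
- bolt1: Steel hexagon-head bolt with washer, in place in the cover. Origin: centre of the washer's underside, on the cover's top face. 27 mm across the washer, the head stands 11.5 mm above the cover. Fixed.
- bolt2: Second bolt in place, the same as bolt1.
- bolt3: Third bolt in place, the same as bolt1.
- log_button (a joint): Travel of the green push button, in m: 0 released, 0.006 fully down. It moves straight down, springs back by itself, and needs 5 N to go fully down.
- log_button_top (a point): Centre of the top face of the round green button, 34 mm across, on a fixed yellow box 84 x 84 x 34 mm with a black housing; moves down with the button. The box stands left or right of the pump, with at least 40 mm between them.
- tray: Fixed grey tray, 130 x 130 x 22 mm, with the spare bolt and the bottle, on the other side of the pump from the button. Origin: centre of its underside.
- spare_bolt: Loose steel bolt standing on its head in the tray: head 21 mm across, shank 13 mm, 47 mm high. Origin: centre of its underside. To be left alone.
- threadlocker: Loose blue bottle with a red cap standing in the tray, 34 mm across, 85 mm high. Origin: centre of its underside. To be left alone.
- wrench: Loose steel wrench, 180 mm long, lying flat on the bench beyond the pump. To be left alone.
There are look-alikes about, which are no part of the job. Several things look just like the part that bears log_button: the one meant starts nearest to the robot's base.

How it is judged:
On the way, in this order (a step that is already met when the one before it is completed fails the run):
1. the fingertips are held just above the empty hole for at least 1.5 s, without contact: the grasp point within 18 mm of the hole's axis and 20 to 60 mm above its mouth (the tips are some 19 mm lower) (horizontal distance between the grasp point and empty_hole below 0.018 m and z of the grasp point in the frame of empty_hole between 0.02 and 0.06 m), for 1.5 s.
2. then the green button is pressed down at least 4.5 mm by the fingers (value of joint log_button above 0.0045 m and contact force between the fingers and anything else above 0.5 N), for 0.04 s.
At the end, for the whole second after the job is handed in: The button is let go and back up (less than 1.5 mm down), and the spare bolt, the bottle and the wrench are where they were, within 10 mm, at rest, the bolt and the bottle upright (value of joint log_button below 0.0015 m and distance of each of spare_bolt, threadlocker, wrench from where it was at the start of the episode below 0.01 m and linear speed of each of spare_bolt, threadlocker below 0.02 m/s and angle between each of spare_bolt, threadlocker's own z axis and vertical below 0.2 rad); the robot touches nothing.
It fails at once if the robot touches the pump, its bolts or the hole (over 1 N) (contact force between any of the fingers, the arm and pump above 1 N or contact force between any of the fingers, the arm and bolt1 above 1 N or contact force between any of the fingers, the arm and bolt2 above 1 N or contact force between any of the fingers, the arm and bolt3 above 1 N).
It fails at once if the fingers come down over a corner that has its bolt (grasp point within 15 mm of the bolt's axis and less than 60 mm above the cover) ((horizontal distance between the grasp point and bolt1 below 0.015 m and z of the grasp point in the frame of bolt1 below 0.06 m) or (horizontal distance between the grasp point and bolt2 below 0.015 m and z of the grasp point in the frame of bolt2 below 0.06 m) or (horizontal distance between the grasp point and bolt3 below 0.015 m and z of the grasp point in the frame of bolt3 below 0.06 m)).
It fails at once if the spare bolt, the bottle or the wrench is lifted, carried or pushed away (over 20 mm) (distance of any of spare_bolt, threadlocker, wrench from where it was at the start of the episode above 0.02 m).
It also fails if it takes over 48 s, if anything falls off the work surface, if the arm or the gripper's body presses on something with over 40 N, if the wrist force passes 120 N, or if a joint passes its speed limit or range.

## Working session

There is one attempt and no reset: what is moved stays moved. The work goes in short steps, each a Python script; the robot and the scene stay as the last script left them, time stands still between calls to the robot, and variables do not carry over. Pictures are saved under pics/ and viewed, at most 10 in all, crops included, and the job is handed in when it is done.

```bash
mkdir -p pics
python3 - <<'E'
from station import arm, snapshot, camera_info
import cv2
for n in("top","scene"):
    cv2.imwrite(f"pics/{n}0.png",snapshot(n)); c=camera_info(n); print(n,c)
print(arm.read_tool_pos(),arm.read_eef_rot(),arm.read_time())
E
```

```text
top {'fx': 462.0005362124671, 'fy': 462.0005362124671, 'cx': 322.89659643273205, 'cy': 200.24576638375552, 'R': array([[-0.01314609, -0.99988148,  0.00801316],
       [-0.98952868,  0.01185716, -0.14384854],
       [ 0.14373648, -0.0098203 , -0.98956727]]), 't': array([0.04667901, 0.58833147, 1.36757018])}
scene {'fx': 484.78794800785823, 'fy': 484.78794800785823, 'cx': 315.5407672465731, 'cy': 195.18100763439827, 'R': array([[ 8.94367476e-01,  4.47332421e-01,  7.23335243e-04],
       [ 2.58390782e-01, -5.15288490e-01, -8.17136449e-01],
       [-3.65158900e-01,  7.31007166e-01, -5.76443840e-01]]), 't': array([-0.54260304, -0.04111073,  1.49708604])}
[ 0.1706145  -0.62666242  0.30284911] [ 9.91178933e-01  1.32525274e-01 -1.56024750e-04 -1.16177101e-03] 0.1
```

View pics/top0.png

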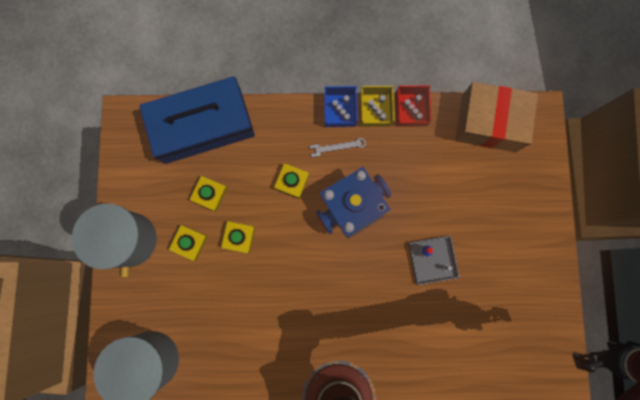

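View pics/scene0.png

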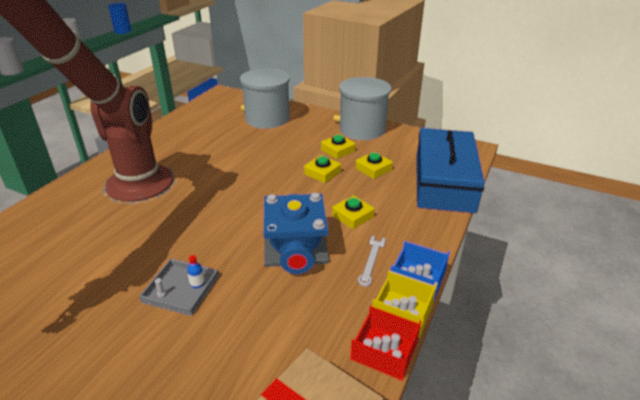

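The top view shows four button boxes at about (207,192), (291,179), (186,242) and (237,236), and the pump cover centred near (355,200). The hole appears at about (381,207) in the top view and (271,228) in the scene view. I'll measure these and zoom in.

```bash
cat > h.py <<'E'
import numpy as np, cv2
from station import arm, snapshot, camera_info
def ray(n,u,v):
    c=camera_info(n); R=np.array(c["R"]); t=np.array(c["t"])
    return -R.T@t, R.T@np.array([(u-c["cx"])/c["fx"],(v-c["cy"])/c["fy"],1])
def at(n,u,v,z):
    o,d=ray(n,u,v); return o+d*(z-o[2])/d[2]
def blobs(img,lo,hi,amin):
    m=cv2.inRange(cv2.cvtColor(img,cv2.COLOR_BGR2HSV),lo,hi)
    _,_,s,c=cv2.connectedComponentsWithStats(m)
    return [(c[i],s[i,4]) for i in range(1,len(s)) if s[i,4]>=amin]
E
python3 - <<'E'
from h import *
np.set_printoptions(precision=4,suppress=True)
t=cv2.imread("pics/top0.png"); s=cv2.imread("pics/scene0.png")
for n,i in(("top",t),("scene",s)):
    for c,a in blobs(i,(50,120,60),(75,255,255),15): print("green",n,c,a,at(n,*c,0.05))
    for c,a in blobs(i,(22,120,120),(33,255,255),15): print("yel",n,c,a,at(n,*c,0.138))
for p in((381,207),(361,174),(329,195),(349,228)): print(p,at("top",*p,.116))
print("scene hole",at("scene",271,228,.116))
a=cv2.resize(t[150:260,300:420],None,fx=5,fy=5,interpolation=cv2.INTER_CUBIC)
b=cv2.resize(s[185:280,255:335],None,fx=5,fy=5,interpolation=cv2.INTER_CUBIC)
cv2.imwrite("pics/a.png",a); cv2.imwrite("pics/b.png",b)
E
```

```text
green top [290.8462 178.4231] 104 [0.6563 0.1364 0.05  ]
green top [205.7568 191.6847] 111 [0.6183 0.3947 0.05  ]
green top [236.2432 236.3153] 111 [0.4817 0.3004 0.05  ]
green top [185.0696 242.1565] 115 [0.4661 0.4529 0.05  ]
yel top [386.3214  96.6429] 84 [ 0.8807 -0.1504  0.138 ]
yel top [369.2397 108.6612] 363 [ 0.8444 -0.0991  0.138 ]
yel top [291.6355 180.2168] 535 [0.6339 0.1288 0.138 ]
yel top [207.917  193.2739] 566 [0.5989 0.3668 0.138 ]
yel top [355.1099 199.5385] 91 [ 0.5759 -0.0514  0.138 ]
yel top [238.0823 237.1926] 571 [0.4731 0.2796 0.138 ]
yel top [187.6897 242.7466] 580 [0.4593 0.4202 0.138 ]
green scene [163.7778  18.3889] 18 [-1.0263  1.3066  0.05  ]
green scene [154.6667  21.1852] 54 [-1.0339  1.2389  0.05  ]
green scene [140.1148  26.0492] 61 [-1.0403  1.1297  0.05  ]
green scene [115.2222  36.9167] 36 [-1.0179  0.9243  0.05  ]
green scene [95.5217 41.    ] 46 [-1.057   0.8297  0.05  ]
green scene [105.9048  41.1905] 21 [-1.0077  0.8511  0.05  ]
green scene [155.3506  57.987 ] 77 [-0.6139  0.7728  0.05  ]
green scene [34.0488 65.7805] 82 [-1.0298  0.4505  0.05
[... 783 characters left out ...]
cene [ 23.5349 188.4651] 43 [-0.2086 -0.2266  0.05  ]
green scene [353.1414 202.8182] 99 [0.6565 0.1297 0.05  ]
yel scene [336.1176 117.4118] 17 [0.4699 0.4206 0.138 ]
yel scene [337.372  147.6903] 465 [0.5545 0.2444 0.138 ]
yel scene [321.8676 170.127 ] 559 [0.5675 0.1158 0.138 ]
yel scene [373.3402 166.4511] 532 [0.6838 0.195  0.138 ]
yel scene [352.5068 213.15  ] 740 [ 0.7149 -0.0222  0.138 ]
yel scene [294.0333 204.9556] 90 [ 0.5763 -0.0553  0.138 ]
yel scene [405.3067 295.9292] 1653 [ 0.9074 -0.2176  0.138 ]
(381, 207) [ 0.5565 -0.1275  0.116 ]
(361, 174) [ 0.6542 -0.0721  0.116 ]
(329, 195) [0.5933 0.0221 0.116 ]
(349, 228) [ 0.4969 -0.0338  0.116 ]
scene hole [ 0.557  -0.1329  0.116 ]
```

View pics/a.png

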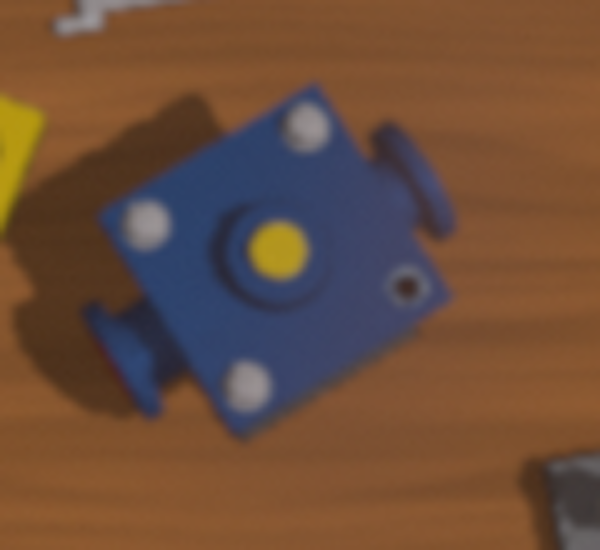

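View pics/b.png

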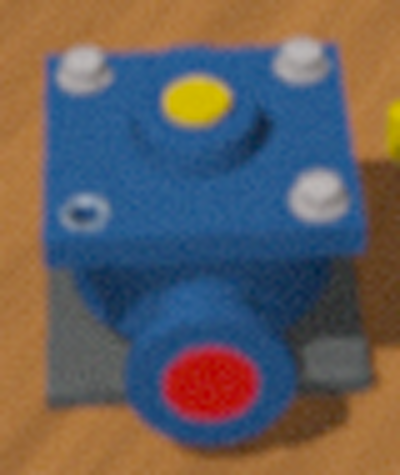

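The hole is at crop (407,287), which is top-view pixel (381,207), and the other three corners have bolts. The two cameras agree to within about 5 mm on hole ≈ (0.557,-0.129). The hole-to-opposite-bolt distance is 154 mm against the expected 155.6 mm. The nearest button is at (0.482,0.30), 0.57 m from the base. I'll go above the hole, shut the gripper and check with the wrist camera.

Run:
```python
from h import *
np.set_printoptions(precision=4,suppress=True)
def tri(a,b):
    o1,d1=ray("top",*a);o2,d2=ray("scene",*b)
    k=np.linalg.lstsq(np.c_[d1,-d2],o2-o1,rcond=None)[0]
    p,q=o1+k[0]*d1,o2+k[1]*d2; return (p+q)/2,np.linalg.norm(p-q)
print("hole",tri((381,207),(272,227.2))); print("button",tri((236.24,236.3),(322.1,160.5)))
print("cap",tri((355.1,199.5),(294.0,205)))
arm.move_gripper(0.0)
arm.movep([.557,-.129,.32],arm.read_eef_rot())
arm.pause(.3)
print(arm.read_tool_pos(),arm.read_eef_rot(),arm.read_opening(),arm.read_time(),camera_info("wrist"))
p,q=arm.read_tool_pos(),arm.read_eef_rot()
im=snapshot("wrist"); cv2.imwrite("pics/w.png",im); np.savez("w.npz",p=p,q=q)
```

```text
hole (array([ 0.5566, -0.1277,  0.1145]), np.float64(9.295491480071857e-05))
button (array([0.4808, 0.3006, 0.0451]), np.float64(0.0028498072312700255))
cap (array([ 0.5755, -0.0521,  0.1357]), np.float64(0.001919027004950216))
[ 0.5569 -0.1295  0.3199] [ 0.9912  0.1321 -0.      0.    ] 0.004121490922860862 3.4167 {'fx': 283.6208433843802, 'fy': 283.6208433843802, 'cx': 317.9409017138963, 'cy': 205.49819340553327, 'T_tool_cam': array([[ 0.0004, -0.9447, -0.3278,  0.0841],
       [ 1.    ,  0.0005, -0.0001,  0.0009],
       [ 0.0003, -0.3278,  0.9447, -0.0699],
       [ 0.    ,  0.    ,  0.    ,  1.    ]])}
```

View pics/w.png

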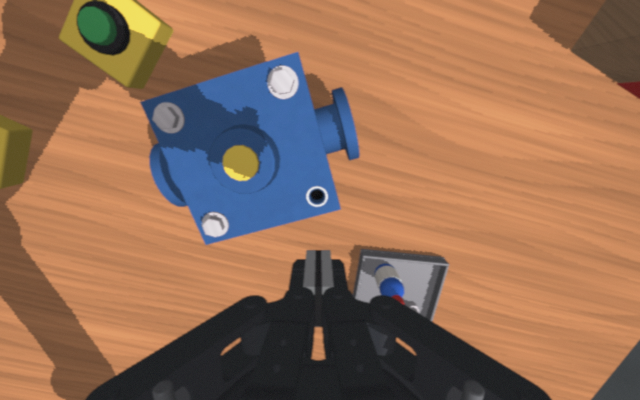

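The wrist view shows the empty hole at (317,196) just ahead of the closed fingertips, which end near (318,252). I'll turn that into a position and check it. If it agrees I'll descend, hold and rise, then look at the button.

```bash
cat >> h.py <<'E'
from scipy.spatial.transform import Rotation as Ro
def wat(p,q,u,v,z):
    c=camera_info("wrist"); T=np.array(c["T_tool_cam"]); R=Ro.from_quat(q).as_matrix()
    o=R@T[:3,3]+p; d=R@T[:3,:3]@np.array([(u-c["cx"])/c["fx"],(v-c["cy"])/c["fy"],1])
    return o+d*(z-o[2])/d[2]
E
python3 - <<'E'
from h import *
np.set_printoptions(precision=4,suppress=True)
w=np.load("w.npz"); h=wat(w["p"],w["q"],317,196,.116); print("hole",h)
assert np.linalg.norm(h[:2]-[.5566,-.1277])<.008
x,y=(h[:2]+[.5566,-.1277])/2
arm.line_to([x,y,.32]); arm.line_to([x,y,.212],velocity=.08)
print(arm.read_tool_pos()); arm.pause(2.4); print(arm.read_tool_pos(),arm.read_ft_force(),arm.read_time())
arm.line_to([x,y,.32])
arm.movep([.481,.30,.24],arm.read_eef_rot()); arm.pause(.3)
p,q=arm.read_tool_pos(),arm.read_eef_rot(); im=snapshot("wrist"); cv2.imwrite("pics/w2.png",im)
print(p,arm.read_time())
for c,a in blobs(im,(50,100,40),(85,255,255),80): print(c,a,wat(p,q,*c,.045),wat(p,q,*c,.05))
E
```

```text
hole [ 0.5561 -0.1296  0.116 ]
[ 0.5567 -0.1287  0.2126]
[ 0.5563 -0.1287  0.212 ] [ 0.9476 -0.1682  0.3291] 7.6167
[0.4815 0.2994 0.2401] 10.4583
[247.4184  14.9409] 1336 [0.615  0.3934 0.045 ] [0.614 0.392 0.05 ]
[567.6765  53.5805] 1833 [0.6576 0.1308 0.045 ] [0.6558 0.1344 0.05  ]
[155.5256 174.2021] 1212 [0.4636 0.4541 0.045 ] [0.4655 0.4516 0.05  ]
[317.3086 200.0771] 1024 [0.479  0.2985 0.045 ] [0.4806 0.299  0.05  ]
```

View pics/w2.png

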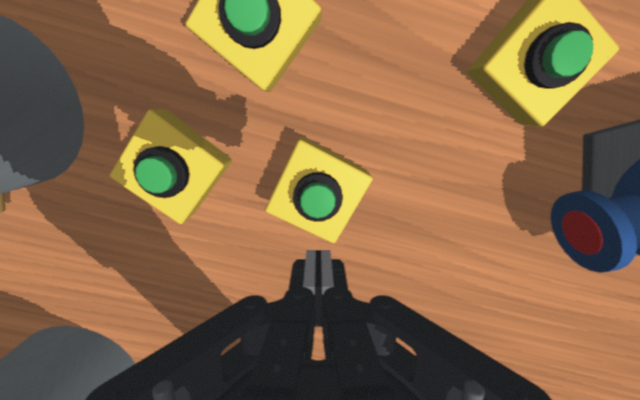

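The wrist view shows the nearest green button at (317,200), just ahead of the tips. All the cameras put it at about (0.480,0.2995). I'll press it with force feedback.

Run:
```python
from h import *
x,y=.4802,.2994
arm.line_to([x,y,.15]); arm.pause(.2); f0=arm.read_ft_force()[2]; z=.14; L=[]
arm.line_to([x,y,z],velocity=.08)
while z>.104 and arm.read_time()<38:
    z-=.001; arm.line_to([x,y,z],velocity=.03); arm.pause(.05)
    f=arm.read_ft_force()[2]-f0; L.append((round(z-.073,3),round(f,1),round(arm.read_tool_pos()[2]-.073,4)))
    if f>12: break
arm.pause(.3); print(L[-14:],arm.read_ft_force()[2]-f0)
cv2.imwrite("pics/s1.png",snapshot("scene"))
arm.line_to([x,y,.2]); arm.pause(.3); print(arm.read_time(),arm.read_ft_force())
cv2.imwrite("pics/s2.png",snapshot("scene"))
```

```text
[(0.061, np.float64(-0.9), np.float64(0.061)), (0.06, np.float64(-0.7), np.float64(0.06)), (0.059, np.float64(-1.3), np.float64(0.059)), (0.058, np.float64(0.1), np.float64(0.058)), (0.057, np.float64(-0.2), np.float64(0.057)), (0.056, np.float64(-0.3), np.float64(0.0559)), (0.055, np.float64(2.0), np.float64(0.0552)), (0.054, np.float64(2.0), np.float64(0.0541)), (0.053, np.float64(1.9), np.float64(0.0531)), (0.052, np.float64(2.6), np.float64(0.0521)), (0.051, np.float64(3.5), np.float64(0.0511)), (0.05, np.float64(3.6), np.float64(0.0501)), (0.049, np.float64(8.4), np.float64(0.0497)), (0.048, np.float64(13.5), np.float64(0.0496))] 13.400519353082458
18.7083 [-0.60006001 -0.95815858  0.49208044]
```

The force trace shows first contact at tip height ~55.6 mm and a hard stop at 49.6 mm, so the button travelled its full 6 mm. The arm is clear and the force is back to about zero.

```bash
python3 -c "
from station import ticket
print(ticket.finish_job())"
```

```text
the job is handed in; nothing more can be done
None
```

View pics/s2.png

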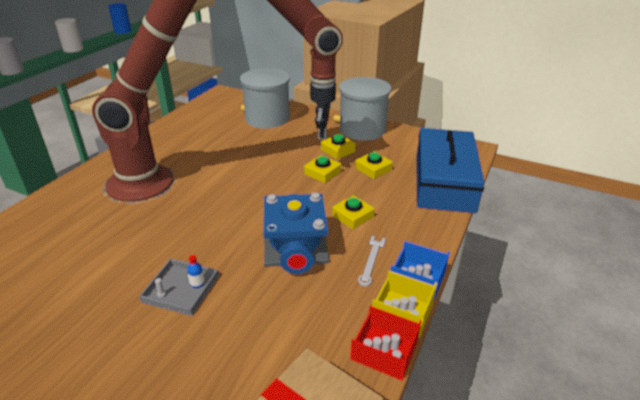

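The job is handed in at about 19 s (no verdict returned): I held the fingertips about 2 cm above the empty hole for 2.4 s, then pressed the nearest green button its full 6 mm and let it go; the last picture shows the arm clear and the spare bolt, bottle and wrench where they were.

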